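# Push the spice tray back into the counter corner

## Robot

A 7-joint arm with a two-finger parallel gripper is mounted at the origin on the work surface. World frame = base frame: x ahead of the robot, y to its left, z up, the work surface at z = 0. Lengths are in m, angles in rad, forces in N, time in s.
With the tool pointing down it reaches from about 0.425 to 1.025 m from the base axis. Payload 9.4 kg.
Tool frame: the origin (TCP) lies at the very end of the fingers, on their centre line; the grasp point (between the pads) lies 19 mm behind it; z points along the fingers, y is the line along which they close (so a half turn about z gives the same grasp; the last joint's range is limited). The gripper opens to 93 mm and grips with 3 to 60 N. Pads are 15 mm wide; open, the fingers measure 128 mm over their backs; the gripper's body (75 mm by 188 mm) begins 65 mm behind the grasp point.
Start: joints at [1.153, 0.599, -0.003, 1.599, 0.002, 0.943, -0.08], TCP at [0.242, -0.683, 0.219] pointing down, gripper open.
Joint ranges: [-2.57, 2.57], [-0.35, 1.97], [-1.29, 1.29], [0.11, 2.56], [-1.05, 4.19], [0.11, 1.86], [-2.63, 2.63]. Speed limits (rad/s): [2.22, 2.22, 3.01, 3.01, 3.14, 3.14, 3.14].

## Interface

Orientations are given as a unit quaternion [w, x, y, z].
In Python, from bench import robot, set_gripper, planner, snapshot, camera_info gives the robot as it stands. Calls block until the motion is done:
- robot.reach(position, orientation): joint-space move of the TCP to a pose.
- robot.line_to(position, orientation=None, vel=0.15): straight line of the TCP; orientation=None keeps the orientation; vel is the mean speed in m/s.
- robot.goto_joints(angles): joint-space move.
- set_gripper(opening, force=None): finger opening in m; force is the grip in N (None keeps the last); returns when the fingers have stopped.
- robot.hold(seconds).
- planner.solve_ik(position, orientation): joint angles nearest the present ones, or None.
- robot.sense(): the state.
- snapshot(name): name is "side" or "top" or "wrist"; returns the picture (400x640x3 uint8, red, green, blue); there is no depth.
- camera_info(name): a dict with "fov_y" (degrees; the focal length in pixels is half the picture's height over the tangent of half this angle, whatever the lens; pixels are square), "cx", "cy" (the principal point, pixels), "world_to_cam" (4x4, takes a point from world to camera coordinates). Camera axes: x right, y up, looking along -z (the intrinsics and any distortion apply to the point x, -y, -z); pixel columns grow to the right and rows downward; lengths in m; the calibration is good to about 2 mm. A picture is of the moment at which its call begins: read the wrist's pose just before it. camera_info takes no time and is no camera call; for the wrist camera it gives the pose at the moment of the call.
A pose or a line that the arm cannot do raises robot.IKError and nothing moves.
- robot.close_job(): hands the job in; it is judged then, once.
The state is a dict: "time_s": time; "joint_pos": joint angles; "joint_velocities": joint speeds; "tau": joint torques, N m; "eef_pos": TCP position; "ee_rot": TCP orientation; "wrist_force": force on the tool from outside, world axes, zero at the start; "moment": the same for the moment, N m; "gripper_width": finger opening in m; "grip_force": force on a finger pad.
Only numpy, scipy, OpenCV 4.12 (cv2) and the standard library are available. Lean on these libraries where they do the work, as an engineer would, in place of code of your own. Each camera call takes 0.05 s, during which the arm holds its last target. There are 200 camera calls.

## Task

Gently push the wooden spice tray along the counter, back into the corner: its long back side flush against the back upstand and its short right side flush against the side upstand. Push only on the outside of the tray: do not lift it, do not touch the jars standing in it, and keep them all upright. Leave the pepper mill, the glass canister and the mug where they are.

Things in the scene. Friction and masses are not known exactly. Their poses are not given: they have to be found in the camera images.
- corner: fixed white-marble upstands edging the counter: two strips 60 mm high, 20 mm thick, meeting at a right angle, a painted ledge of the same height behind. Origin: inside corner at counter height. Back upstand: its face is this frame's plane x = 0, over 1 m along +y. Side upstand: its face is the plane y = 0, 420 mm along -x (to the robot). Open counter at x < 0, y > 0. Yaw within 0.09 rad
- tray: loose light-wood tray, 124 mm deep (x), 178 mm long (y), 50 mm high, walls 8 mm, plain vertical outsides, filled by six jars in two rows (no room for a finger). Origin: centre of underside. +x to its long back side, -y to its short right side. Starts 2 to 14 cm short of both upstands, up to 0.35 rad from square. With jars 0.75 to 1 kg; slides at 3.5 to 7 N, stops dead at the upstands
- tray_back_left (a point): lower outer corner of the tray at its back left (x +62 mm, y +89 mm in the tray)
- tray_back_right (a point): lower outer corner of the tray at its back right (x +62 mm, y -89 mm in the tray)
- tray_front_right (a point): lower outer corner of the tray at its front right (x -62 mm, y -89 mm in the tray)
- jar0: loose glass spice jar with steel lid, 50 mm across, 85 mm high, 90 g, standing in the tray (right of the front row) on its 6 mm floor, so its top is 91 mm above the counter. Origin: centre of its underside; z up its axis. Not to be touched
- jar1: loose glass spice jar with steel lid, 50 mm across, 85 mm high, 90 g, standing in the tray (right of the back row) on its 6 mm floor, so its top is 91 mm above the counter. Origin: centre of its underside; z up its axis. Not to be touched
- jar2: loose glass spice jar with steel lid, 50 mm across, 85 mm high, 90 g, standing in the tray (middle of the front row) on its 6 mm floor, so its top is 91 mm above the counter. Origin: centre of its underside; z up its axis. Not to be touched
- jar3: loose glass spice jar with steel lid, 50 mm across, 85 mm high, 90 g, standing in the tray (middle of the back row) on its 6 mm floor, so its top is 91 mm above the counter. Origin: centre of its underside; z up its axis. Not to be touched
- jar4: loose glass spice jar with steel lid, 50 mm across, 85 mm high, 90 g, standing in the tray (left of the front row) on its 6 mm floor, so its top is 91 mm above the counter. Origin: centre of its underside; z up its axis. Not to be touched
- jar5: loose glass spice jar with steel lid, 50 mm across, 85 mm high, 90 g, standing in the tray (left of the back row) on its 6 mm floor, so its top is 91 mm above the counter. Origin: centre of its underside; z up its axis. Not to be touched
- mill: turned dark-wood pepper mill, 58 mm across, 186 mm high, standing near the back upstand beyond the tray's left. Origin: centre of its underside. Leave alone
- canister: glass storage jar with wooden lid, 104 mm across, 157 mm high, standing further left. Origin: centre of its underside. Leave alone
- mug: white mug, 80 mm across (handle on its +y side reaches about 35 mm further), 92 mm high, standing on the open counter left of the tray. Origin: centre of its underside. Leave alone

How it is judged:
By the outcome, as a careful person would: the job done as asked, in the order asked, and still so for the second after the job is handed in, with the robot touching nothing.
It also fails if it takes over 58 s, if anything falls off the work surface, if the arm or the gripper's body presses on something with over 40 N, if the wrist force passes 120 N, or if a joint passes its speed limit or range.

## Working session

There is one attempt and no reset: what is moved stays moved. The work goes in short steps, each a Python script; the robot and the scene stay as the last script left them, time stands still between calls to the robot, and variables do not carry over. Pictures are saved under pics/ and viewed, at most 10 in all, crops included, and the job is handed in when it is done.

```bash
mkdir -p pics; python3 - <<'E'
from bench import robot,snapshot,camera_info
import cv2,numpy as np
for n in("top","side"):
    im=snapshot(n); cv2.imwrite(f"pics/{n}0.png",im[:,:,::-1]); c=camera_info(n); print(n,c)
s=robot.sense();print(s["eef_pos"],s["ee_rot"],s["time_s"],s["wrist_force"])
E
```

```text
top {'fov_y': 52.03007261450627, 'cx': 320.181724971435, 'cy': 202.3824933052458, 'world_to_cam': array([[-0.02989939, -0.99950241, -0.01004799,  0.05495475],
       [ 0.99570328, -0.03066414,  0.08737665, -0.57599797],
       [-0.08764129, -0.00739231,  0.99612467, -1.13220095],
       [ 0.        ,  0.        ,  0.        ,  1.        ]])}
side {'fov_y': 52.61766481825668, 'cx': 312.5312980950785, 'cy': 199.6887370448658, 'world_to_cam': array([[-0.94826134, -0.31722692, -0.01294303,  0.55043044],
       [ 0.18461067, -0.58409145,  0.79041513, -0.09950582],
       [-0.25830087,  0.74713069,  0.61243481, -1.04146972],
       [ 0.        ,  0.        ,  0.        ,  1.        ]])}
[ 0.24210783 -0.68292833  0.21784036] [-6.81444824e-04  9.85518395e-01  1.69567062e-01 -2.00133888e-04] 0.1 [ 0.31727588  0.37397626 -0.13956503]
```

View pics/top0.png

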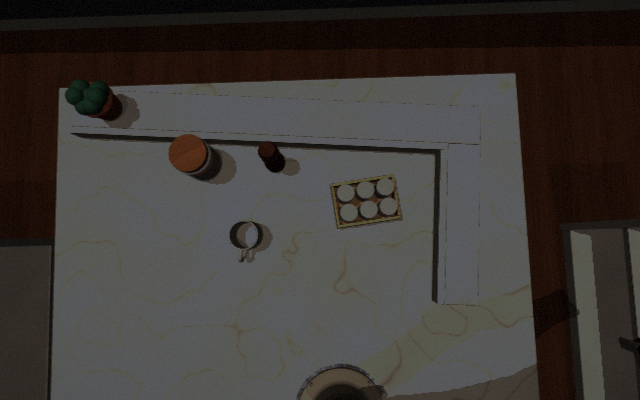

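View pics/side0.png

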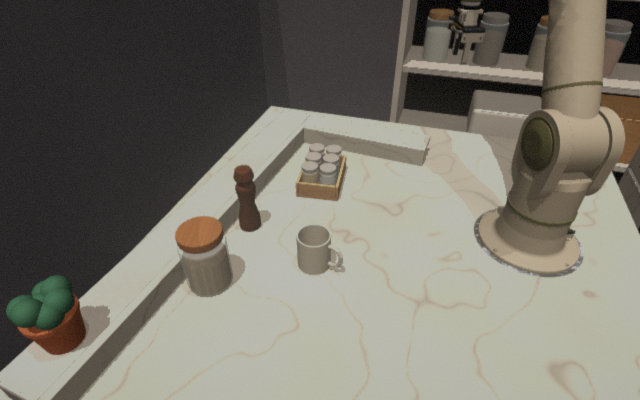

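```bash
cat >h.py <<'E'
import cv2,numpy as np
from bench import robot,snapshot,camera_info,set_gripper,planner
def cast(n,uv,z):
    c=camera_info(n);W=c["world_to_cam"];R=W[:3,:3];o=-R.T@W[:3,3];f=200/np.tan(np.radians(c["fov_y"]/2))
    uv=np.atleast_2d(np.float64(uv));d=np.c_[(uv[:,0]-c["cx"])/f,-(uv[:,1]-c["cy"])/f,-np.ones(len(uv))]@R
    return (o+d*((z-o[2])/d[:,2])[:,None])[:,:2]
def woodmask(im):
    hsv=cv2.cvtColor(im,cv2.COLOR_RGB2HSV)
    m=((hsv[...,1]>95)&(hsv[...,0]<35)).astype(np.uint8)*255
    return m
def tray(im):
    m=woodmask(im);w=np.zeros_like(m);w[125:260,310:450]=m[125:260,310:450]
    w=cv2.morphologyEx(w,cv2.MORPH_CLOSE,np.ones((3,3)))
    c=max(cv2.findContours(w,0,2)[0],key=cv2.contourArea)
    return c,cv2.minAreaRect(c)
E
python3 - <<'E'
from h import *
im=cv2.imread("pics/top0.png")[:,:,::-1].copy()
c,r=tray(im);b=cv2.boxPoints(r);print(r,b.tolist());print(cast("top",b,.05))
d=cv2.convertScaleAbs(im[90:240,310:510,::-1],alpha=2.2)
d=cv2.resize(d,None,fx=4,fy=4,interpolation=cv2.INTER_CUBIC)
cv2.polylines(d,[np.int32((b-[310,90]+.5)*4)],True,(0,0,255),1)
cv2.imwrite("pics/c0.png",d)
g=im.sum(2).astype(int)
for u in(300,350,400,430):print(u,g[135:160,u])
for v in(170,200,230,260,290):print(v,g[v,425:455])
E
```

```text
((365.3467712402344, 200.75433349609375), (44.78084182739258, 64.7763671875), 81.25383758544922) [[329.9305725097656, 183.54913330078125], [393.9537048339844, 173.69943237304688], [400.7629699707031, 217.95953369140625], [336.7398376464844, 227.80923461914062]]
[[ 0.62686144  0.0086552 ]
 [ 0.64886183 -0.16990208]
 [ 0.52543228 -0.18298168]
 [ 0.5037081  -0.00612905]]
300 [270 231 278 270 277 281 274 261  49  58  55  70 110 202 281 282 275 271
 274 277 265 268 280 273 277]
350 [265 273 263 193 276 267 276 275 279 261 134  61  50  66  85 180 193 264
 270 271 271 272 272 265 270]
400 [279 273 275 276 265 182 278 274 267 279 281 281 245  67  58  62  77 142
 190 267 268 269 271 269 269]
430 [277 273 270 283 276 275 256 219 270 271 282 274 269 248  47  69  57  64
  98 186 271 274 270 284 267]
170 [271 280 264 275 265 267 266 272 263 207  74  80  79  71  97 185 274 258
 258 256 268 259 259 271 286 279 275 273 281 272]
200 [265 266 259 271 266 273 270 263 213 105  73  76  76  72 154 270 277 280
 279 270 266 261 265 265 276 272 269 277 279 271]
230 [259 260 263 266 261 259 263 230 122  84  81  72  82 150 263 271 275 276
 276 264 257 242 266 269 278 277 275 271 274 279]
260 [256 266 269 266 270 268 250 161  81  74  79  79 105 198 273 273 273 277
 279 258 235 279 277 284 282 268 265 275 273 272]
290 [275 274 274 273 268 264 216 105  77  80  85  78 157 281 271 272 280 273
 275 270 262 270 269 269 276 265 281 270 276 270]
```

View pics/c0.png

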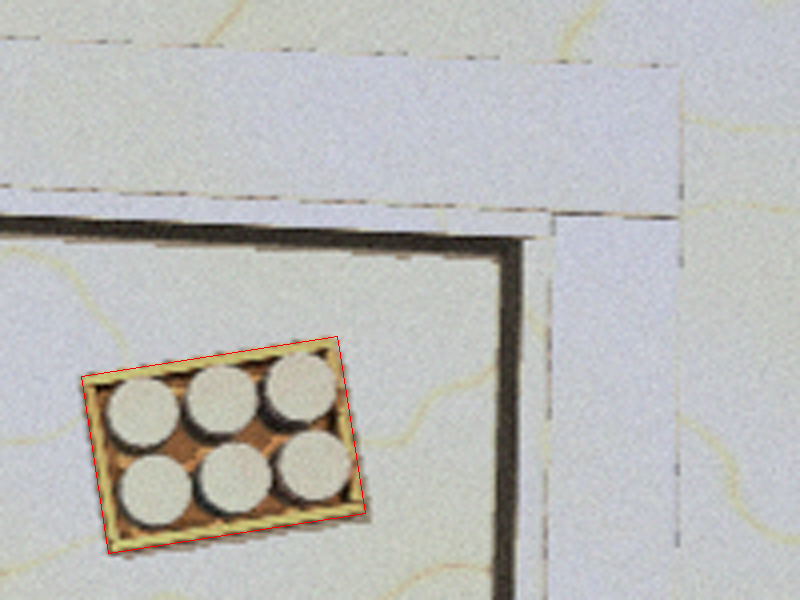

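```bash
cat >>h.py <<'E'
BK=cast("top",[[300,142.45],[350,144.76],[400,147.45],[430,148.4]],.06)
SD=cast("top",[[439.77,170],[439.1,200],[438.1,230],[437.65,260],[437.07,290]],.06)
def corner():
    a=np.polyfit(BK[:,1],BK[:,0],1); b=np.polyfit(SD[:,0],SD[:,1],1) # x=a0 y+a1 ; y=b0 x+b1
    y=(b[0]*a[1]+b[1])/(1-b[0]*a[0]); x=a[0]*y+a[1]
    yaw=(-np.arctan(a[0])*.13+np.arctan(b[0])*.12)/.25
    return np.array([x,y]),yaw,(-np.arctan(a[0]),np.arctan(b[0]))
def rot(a): return np.array([[np.cos(a),-np.sin(a)],[np.sin(a),np.cos(a)]])
C,YAW,_=corner()
def toC(p): return (np.atleast_2d(p)-C)@rot(YAW)
def toW(p): return C+rot(YAW)@np.asarray(p)
def measure(im):
    b=cast("top",cv2.boxPoints(tray(im)[1]),.05); b=toC(b)
    o=np.argsort(b[:,0]); f=b[o[:2]];k=b[o[2:]]
    f=f[np.argsort(f[:,1])];k=k[np.argsort(k[:,1])]
    e=(f[1]+k[1]-f[0]-k[0])
    return dict(BR=k[0],BL=k[1],FR=f[0],FL=f[1],c=b.mean(0),yaw=np.arctan2(-e[0],e[1]))
def quat(a): return np.array([0,np.cos(a/2),np.sin(a/2),0])
E
python3 - <<'E'
from h import *
np.set_printoptions(precision=4,suppress=True)
im=cv2.imread("pics/top0.png")[:,:,::-1].copy()
print(C,YAW,_,corner()[2]); m=measure(im);print(m)
print("mill top,canister,mug",toC(cast("top",[[267,150]],.186)),toC(cast("top",[[188,155]],.157)),toC(cast("top",[[244,234]],.092)))
for n,p,a in[("L",m["c"]+[0,.12],np.pi/2),("L",[-.062,.2],np.pi/2),("L",m["c"]+[0,.12],-np.pi/2),("L",[-.062,.2],-np.pi/2),("F",m["c"]-[.1,0],0),("F",[-.14,.089],0)]:
    for z in(.02,.2):
        w=toW(p);q=planner.solve_ik([*w,z],quat(YAW+a));print(n,a,w,z,q)
E
```

```text
Traceback (most recent call last):
NameError: name '_' is not defined
```

```bash
cat >t.py <<'E'
from h import *
np.set_printoptions(precision=4,suppress=True)
im=cv2.imread("pics/top0.png")[:,:,::-1].copy()
print(C,YAW,corner()[2]); m=measure(im);print(m)
print("mill top,canister,mug",toC(cast("top",[[267,150]],.186)),toC(cast("top",[[188,155]],.157)),toC(cast("top",[[244,234]],.092)))
for n,p,a in[("L",m["c"]+[0,.12],np.pi/2),("L",[-.062,.2],np.pi/2),("L",m["c"]+[0,.12],-np.pi/2),("L",[-.062,.2],-np.pi/2),("F",m["c"]-[.1,0],0),("F",[-.14,.089],0)]:
    for z in(.02,.2):
        w=toW(p);q=planner.solve_ik([*w,z],quat(YAW+a));print(n,a,w,z,q)
E
python3 t.py
```

```text
[ 0.712  -0.2988] -0.07897591660085801 (np.float64(-0.08002545068515589), np.float64(-0.07783892134286863))
{'BR': array([-0.0731,  0.1235]), 'BL': array([-0.1091,  0.2998]), 'FR': array([-0.1951,  0.1007]), 'FL': array([-0.2307,  0.2753]), 'c': array([-0.152 ,  0.1998]), 'yaw': np.float64(0.20138658525459166)}
mill top,canister,mug [[-0.0517  0.4594]] [[-0.0678  0.6636]] [[-0.2602  0.5211]]
L 1.5707963267948966 [0.5857 0.032 ] 0.02 [-0.0236  0.7203 -0.1905  2.0487  0.326   0.4007 -0.5483]
L 1.5707963267948966 [0.5857 0.032 ] 0.2 [ 0.1337  0.4827 -0.407   1.9242  0.2626  0.7863 -0.4977]
L 1.5707963267948966 [ 0.666  -0.0945] 0.02 [ 0.222   0.7889 -0.2614  1.8408  0.3539  0.5575 -0.3471]
L 1.5707963267948966 [ 0.666  -0.0945] 0.2 [ 0.3095  0.5814 -0.3933  1.7277  0.2749  0.8871 -0.2796]
L -1.5707963267948966 [0.5857 0.032 ] 0.02 [-0.4514  0.774   0.4636  2.077  -0.77    0.4657 -2.6146]
L -1.5707963267948966 [0.5857 0.032 ] 0.2 [ 0.5452  0.6842 -1.1003  1.8999  0.7213  1.022   2.1878]
L -1.5707963267948966 [ 0.666  -0.0945] 0.02 [-0.2429  0.8398  0.4895  1.8734 -0.6705  0.5985 -2.5417]
L -1.5707963267948966 [ 0.666  -0.0945] 0.2 [-0.5512  0.8185  1.1128  1.7846 -0.8297  1.0923 -2.3597]
F 0 [ 0.4765 -0.0797] 0.02 [ 0.0159  0.6637  0.0468  2.2948 -0.1565  0.1859 -1.4432]
F 0 [ 0.4765 -0.0797] 0.2 [ 0.0522  0.3391 -0.0052  2.1608  0.0029  0.6416 -1.6048]
F 0 [ 0.5795 -0.199 ] 0.02 [ 0.1862  0.7354  0.0789  1.9998 -0.1327  0.4111 -1.2832]
F 0 [ 0.5795 -0.199 ] 0.2 [ 0.198   0.485   0.0584  1.8871 -0.039   0.7706 -1.3721]
```

```bash
cat >>h.py <<'E'
Z=.02
def pose(p,a,z=Z): w=toW(p); return np.array([*w,z]),quat(YAW+a)
def force(d): # force opposing motion along corner-frame direction d
    return -robot.sense()["wrist_force"][:2]@(rot(YAW)@np.asarray(d,float))
def follow(c0,y0,c1,y1,off,a,n=4,vel=.05):
    "move the gripper as if rigidly joined to the tray at off, tray pose going (c0,y0)->(c1,y1)"
    c0,c1=np.asarray(c0),np.asarray(c1)
    for t in np.arange(1,n+1)/n:
        y=y0+t*(y1-y0); p,q=pose(c0+t*(c1-c0)+rot(y)@off,a+y); robot.line_to(p,q,vel=vel)
def press(p,a,d,maxd,lim,step=.0015,vel=.02):
    "advance from p along d until the opposing force exceeds lim"
    f0=force(d);log=[]
    for k in range(int(maxd/step)+1):
        robot.line_to(*pose(np.asarray(p)+np.asarray(d)*step*k,a),vel=vel); log.append(round(force(d)-f0,1))
        if log[-1]>lim: break
    return step*k,log
E
cat >t.py <<'E'
from h import *
np.set_printoptions(precision=4,suppress=True)
m=measure(cv2.imread("pics/top0.png")[:,:,::-1].copy()); c,y=m["c"],m["yaw"]; a=np.pi/2
off=np.array([0,.0965+.02])
p=c+rot(y)@off
robot.reach(*pose(p,a+y,.22)); print(robot.sense()["time_s"])
set_gripper(.06)
robot.line_to(*pose(p,a+y,Z),vel=.15); print(robot.sense()["time_s"],robot.sense()["eef_pos"])
robot.line_to(*pose(c+rot(y)@[0,.0965+.004],a+y),vel=.05)
f0=robot.sense()["wrist_force"]
end=np.array([-.141,.095])
follow(c+rot(y)@[0,.004],y,end,0,np.array([0,.0965]),a)
print(robot.sense()["time_s"],f0,robot.sense()["wrist_force"])
im=snapshot("top");cv2.imwrite("pics/top1.png",im[:,:,::-1])
print(measure(im),toC(robot.sense()["eef_pos"][:2]))
cv2.imwrite("pics/c1.png",cv2.resize(cv2.convertScaleAbs(im[90:240,310:510,::-1],alpha=2.2),None,fx=4,fy=4))
E
python3 t.py
```

```text
2.85
5.0667 [0.5624 0.0281 0.0207]
8.3583 [ 0.7249 -0.0479 -0.8443] [1.3957 3.3261 1.7701]
{'BR': array([-0.1368, -0.0339]), 'BL': array([-0.1109,  0.0512]), 'FR': array([-0.3046,  0.0201]), 'FL': array([-0.2795,  0.1043]), 'c': array([-0.208 ,  0.0354]), 'yaw': np.float64(-0.2926082379487497)} [[-0.141   0.1916]]
```

View pics/c1.png

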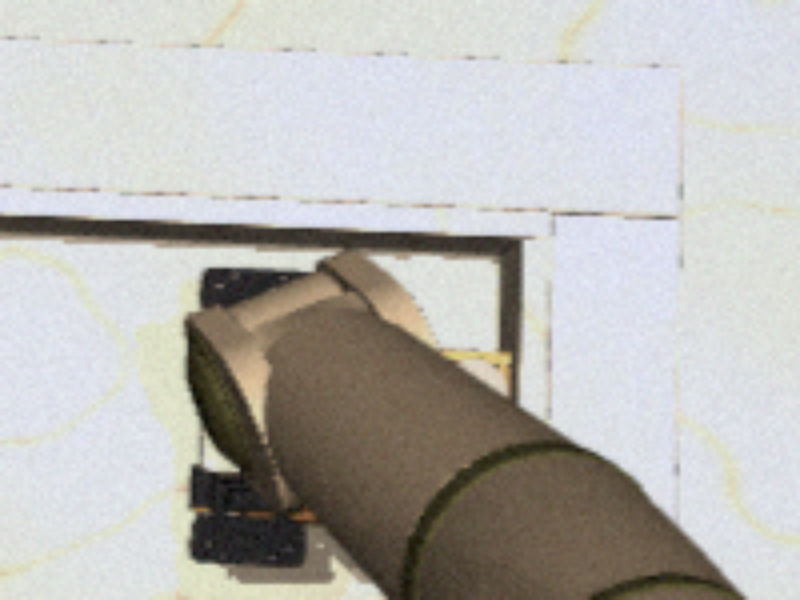

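```bash
cat >t.py <<'E'
from h import *
np.set_printoptions(precision=4,suppress=True)
a=np.pi/2
robot.line_to(*pose([-.141,.215],a),vel=.08)
robot.line_to(*pose([-.141,.215],a,.15),vel=.2)
robot.reach(*pose([-.26,.095],0,.15))
set_gripper(.09)
robot.hold(.1)
im=snapshot("top");print(robot.sense()["time_s"],measure(im),robot.sense()["wrist_force"])
cv2.imwrite("pics/top2.png",im[:,:,::-1])
cv2.imwrite("pics/c2.png",cv2.resize(cv2.convertScaleAbs(im[90:240,310:510,::-1],alpha=2.2),None,fx=4,fy=4))
E
python3 t.py
```

```text
11.4333 {'BR': array([-0.0487,  0.1558]), 'BL': array([-0.1578,  0.2398]), 'FR': array([-0.2143, -0.0543]), 'FL': array([-0.3205,  0.0299]), 'c': array([-0.1853,  0.0928]), 'yaw': np.float64(0.9077513936595223)} [ 0.2254 -0.2335  0.7413]
```

View pics/c2.png

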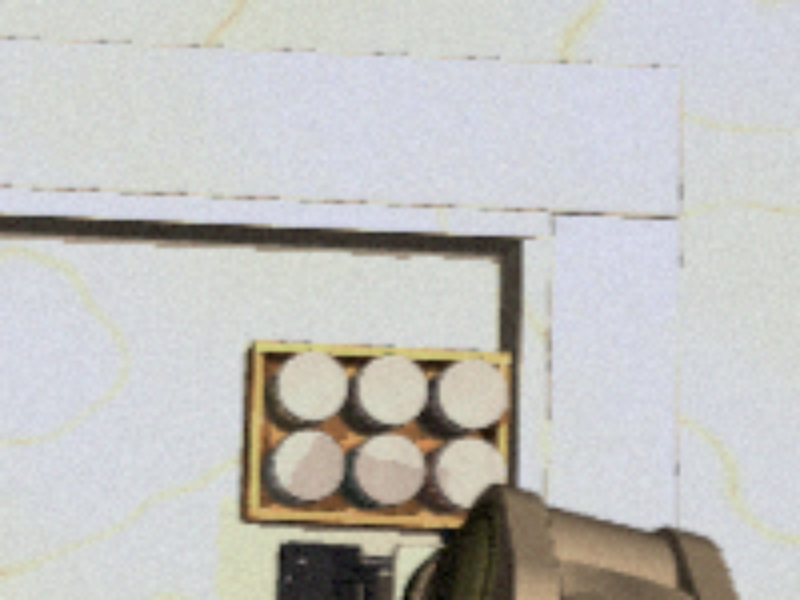

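```bash
cat >t.py <<'E'
from h import *
np.set_printoptions(precision=4,suppress=True)
print(toC(cast("top",[[371.9,174.9],[437.4,177.6]],.05)))
robot.line_to(*pose([-.26,.092],0),vel=.15)
robot.line_to(*pose([-.216,.092],0),vel=.06)
robot.line_to(*pose([-.137,.092],0),vel=.04); print(force([1,0]))
print(press([-.1355,.092],0,[1,0],.012,13))
s=robot.sense();print(s["time_s"],toC(s["eef_pos"][:2]),s["wrist_force"])
# retreat, then go to left side
robot.line_to(*pose([-.18,.092],0),vel=.08)
robot.line_to(*pose([-.18,.092],0,.16),vel=.2)
im=snapshot("top")
robot.reach(*pose([-.064,.23],np.pi/2,.16)); set_gripper(.06)
cv2.imwrite("pics/c3.png",cv2.resize(cv2.convertScaleAbs(im[90:240,310:510,::-1],alpha=2.2),None,fx=4,fy=4))
print(robot.sense()["time_s"])
E
python3 t.py
```

```text
[[-0.0794  0.1845]
 [-0.0783  0.0031]]
12.762288716146601
(0.012, [np.float64(-1.8), np.float64(-2.6), np.float64(-2.2), np.float64(-2.7), np.float64(-2.4), np.float64(-3.4), np.float64(1.9), np.float64(4.9), np.float64(9.4)])
17.7083 [[-0.1321  0.0919]] [-22.0942   1.4498  19.5422]
21.1083
```

View pics/c3.png

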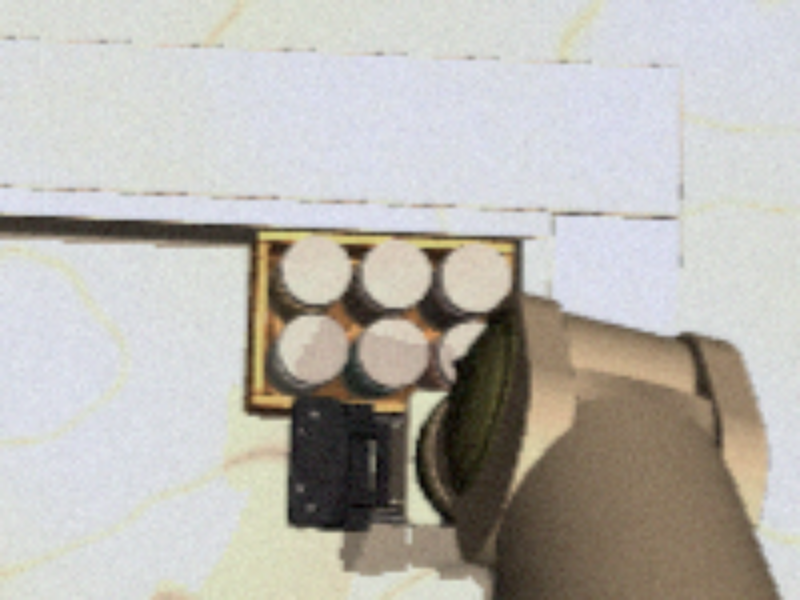

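```bash
cat >t.py <<'E'
from h import *
np.set_printoptions(precision=4,suppress=True)
a=np.pi/2
robot.line_to(*pose([-.066,.23],a),vel=.15)
robot.line_to(*pose([-.066,.2],a),vel=.08)
print(press([-.066,.1985],a,[0,-1],.03,13))
s=robot.sense();print(s["time_s"],toC(s["eef_pos"][:2]),s["wrist_force"])
robot.line_to(*pose([-.066,.22],a),vel=.08)
robot.line_to(*pose([-.066,.22],a,.16),vel=.2)
robot.reach(*pose([-.19,.089],0,.16)); set_gripper(.09)
im=snapshot("top");print(robot.sense()["time_s"])
cv2.imwrite("pics/c4.png",cv2.resize(cv2.convertScaleAbs(im[90:240,310:510,::-1],alpha=2.2),None,fx=4,fy=4))
E
python3 t.py
```

```text
(0.015, [np.float64(1.2), np.float64(0.9), np.float64(-0.0), np.float64(1.2), np.float64(0.3), np.float64(2.4), np.float64(6.0), np.float64(6.6), np.float64(6.1), np.float64(10.4), np.float64(14.2)])
25.4667 [[-0.066   0.1881]] [-0.2213 13.7124  0.2422]
28.65
```

View pics/c4.png

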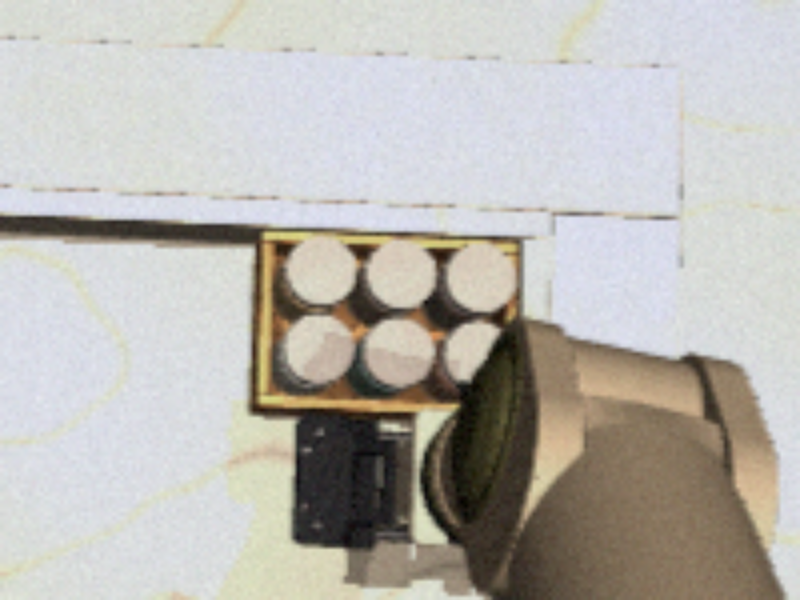

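```bash
cat >t.py <<'E'
from h import *
np.set_printoptions(precision=4,suppress=True)
robot.line_to(*pose([-.19,.089],0),vel=.15)
robot.line_to(*pose([-.142,.089],0),vel=.08)
print(press([-.1405,.089],0,[1,0],.03,14))
s=robot.sense();print(s["time_s"],toC(s["eef_pos"][:2]),s["wrist_force"])
robot.line_to(*pose([-.18,.089],0),vel=.08)
robot.line_to(*pose([-.18,.089],0,.2),vel=.2)
robot.reach(*pose([-.2,.33],0,.25))
im=snapshot("top");print(robot.sense()["time_s"])
m=measure(im);print(m)
cv2.imwrite("pics/c5.png",cv2.resize(cv2.convertScaleAbs(im[130:230,350:480,::-1],alpha=2.2),None,fx=6,fy=6))
E
python3 t.py
```

```text
(0.015, [np.float64(0.2), np.float64(0.4), np.float64(-0.4), np.float64(0.6), np.float64(1.0), np.float64(0.4), np.float64(1.3), np.float64(6.2), np.float64(8.9), np.float64(13.2), np.float64(17.0)])
33.2333 [[-0.1319  0.089 ]] [-16.8854   1.1492  14.4391]
36.1417
{'BR': array([ 0.0018, -0.0019]), 'BL': array([0.001 , 0.1843]), 'FR': array([-0.13  ,  0.0004]), 'FL': array([-0.1311,  0.1847]), 'c': array([-0.0646,  0.0919]), 'yaw': np.float64(0.005210612090122405)}
```

View pics/c5.png

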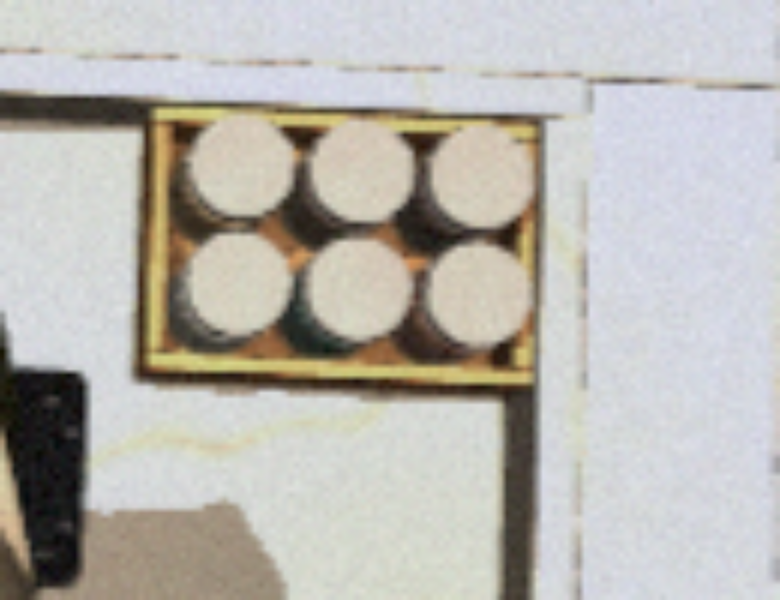

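```bash
python3 -c "
from bench import robot
print(robot.close_job())"
```

```text
the job is handed in; nothing more can be done
None
```

I pushed the tray into the corner and handed the job in at about 36 s of the 58 s limit: the last picture and the force readings show it flush against both upstands with all six jars upright, and I never went near the mill, canister or mug.

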